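# Clamp a tasting plank in the drilling fixture

### The job

Pick up the pale beech plank and lay it in the drilling fixture, then slide it home and press it lightly against the pins, so that it lies flat and touches both side pins and the end pin without a gap. With the plank seated, push the red handle of the toggle clamp down over centre until it snaps onto its stop and the rubber pad holds the plank; press only as hard as the clamp needs, do not lean on the handle once it has landed, and leave everything else on the table where it is.

Things in the scene. Friction and masses are not known exactly. Their poses are not given: they have to be found in the camera images.
- plank: pale beech plank, 220 (its x) x 52 (its y) x 18 (its z) mm, about 0.15 kg, square edges, a pencil cross near each end of its top; either way round is the same. Origin: centre of its underside. It starts flat on the table to the right of the fixture.
- jig: fixture: fixed grey laminate plate, 300 (x) x 260 (y) mm; its upper face (the bed) is 18 mm above the table. Origin: centre of its underside. On the bed: three steel locating pins and, on the +y side of the plank's place, a horizontal toggle clamp working in the plane x = -80 mm. Within 50 mm of the seated plank's middle nothing stands beside it; raised arm: y > -42 mm, below z = 135 mm.
- seat (a point): point of the bed, in the jig frame at (0, -78, 18) mm, axes as the jig's, where the centre of the seated plank's underside belongs. The plank then lies along x: its -y edge (y = -104) touches both side pins, its +x end (x = 110) touches the end pin
- pin_near: side pin, steel dowel 12 mm across, standing 14 mm out of the bed; centre in the jig frame x = -70, y = -110 mm. Origin: centre of its foot
- pin_far: side pin like pin_near; centre in the jig frame x = 70, y = -110 mm
- pin_end: end pin like the others; centre in the jig frame x = 116, y = -78 mm
- handle_press (a point): where to push: upper face of the red handle grip (84 long, 18 wide, 12 thick mm), 12 mm in from its free end. In the jig frame, in mm, x stays -80 and (y, z) goes from open (72, 150), the upper face then 60 degrees steep, facing up and to -y, through (101, 133), (110, 115), (113, 99), (114, 87) to dead centre (116, 67) and, the grip then level, a rigid stop near (117, 60)
- handle (a joint): angle between handle and clamp arm: 0 open as found (friction holds it), about 2.24 dead centre, 2.26 locked on its stop. Push at handle_press: 1 to 2 N until the pad meets the plank (z about 93), then it climbs to 8 to 13 N (by the spindle's unseen setting) near z = 79 and falls to nothing at dead centre; past it the handle snaps to its stop. Over 25 N overloads this small clamp.
- pad: black rubber pad, 16 mm across, on the spindle at the front of the clamp arm; lowered it presses on the plank 80 mm from its middle. Origin: centre of its lower face
- plank_dark: bystander: dark walnut plank of the same size with two drilled holes, finished, lying near the pale one (which lies where varies); leave it
- jam: bystander: amber jam jar with red lid, 64 mm across, 85 mm tall
- glue: bystander: white glue bottle with orange cap, 52 mm across, 150 mm tall
- mug: bystander: blue mug, 80 mm across, 90 mm tall
- dust_brush: bystander: hand brush, 200 mm long
- screwdriver: bystander: screwdriver, 180 mm long
- drill: bystander: green cordless drill lying on its side, 60 mm high
Not all that is in view belongs to the job. There is more than one size of the plank; the one meant has the size given above.

How it is judged:
By the outcome, as a careful person would: the job done as asked, in the order asked, and still so for the second after the job is handed in, with the robot touching nothing.
It also fails if it takes over 70 s, if anything falls off the work surface, if the arm or the gripper's body presses on something with over 40 N, if the wrist force passes 120 N, or if a joint passes its speed limit or range.

### The arm

A 7-joint arm with a two-finger parallel gripper is mounted at the origin on the work surface. World frame = base frame: x ahead of the robot, y to its left, z up, the work surface at z = 0. Lengths are in mm, angles in rad, forces in N, time in s.
With the tool pointing down it reaches from about 425 to 1025 mm from the base axis. Payload 9.4 kg.
Tool frame: the origin (TCP) lies midway between the tips of the shut fingers; the grasp point (between the pads) lies 19 mm behind it; z points along the fingers, y is the line along which they close (so a half turn about z gives the same grasp; the last joint's range is limited). The gripper opens to 85 mm and grips with 20 to 120 N. Pads are 22 mm wide; open, the fingers measure 114 mm over their backs; the gripper's body (76 mm by 85 mm) begins 54 mm behind the grasp point. The pads swing forward as they close: fully open they stand 13 mm farther back than shut.
Start: joints at [-1.362, 0.599, -0.003, 1.599, 0.002, 0.943, -0.08], TCP at [204.4, 695.59, 231.275] pointing down, gripper open.
Joint ranges: [-2.57, 2.57], [-0.35, 1.97], [-1.29, 1.29], [0.11, 2.56], [-1.05, 4.19], [0.11, 1.86], [-2.63, 2.63]. Speed limits (rad/s): [2.22, 2.22, 3.01, 3.01, 3.14, 3.14, 3.14].

### API

Orientations are given as a rotation vector (axis times angle).
In Python, from bench import arm, cams, silhouettes, pinpoint gives the robot as it stands. The module is installed in compiled form; this text tells all that it offers.
- The arm moves only by the tool servo_tool, never from a script. Its argument "moves" is a list of rows, each a list of 5 numbers: the gripper command: -1 is shut, 1 is fully open, values between are in proportion, then the shift along the tool's x, y, z in cm, then the turn about the tool's z in degrees. A call has 1 to 20 rows; each row shifts and turns the commanded pose from where the row before left it, along the tool's axes as they then stand; what a row does not reach is not made up. A row lasts 1/12 s, in which the tool goes at most 41.7 mm and 7.16 degrees, less where a joint would pass 70% of its speed; a pose out of reach is approached as far as the arm can. A call is refused whole if a number of a shift passes 4.17 or a number of a turn 7.16, either way. A call with a gripper value outside its range is refused whole. The fingers move at their own pace and stop on an object; "newtons" is the grip in N (left out, the last holds). Time passes only in rows, so rows that do not move let the fingers close. It gives the time, the measured TCP pose, the force, the opening and the grip force at its end, in the units of the state.
- arm.get_obs(): the state, without advancing time (a new reading comes with each control period).
- cams.snapshot(name): name is "side" or "top" or "wrist"; returns a dict with "frame" (420x560x3 uint8, red, green, blue), "vfov" (degrees; the focal length in pixels is half the picture's height over the tangent of half this angle, whatever the lens; pixels are square), "cx", "cy" (the principal point, pixels), "k1" (the pictures are not rectified: a ray, as slopes to the right and down, at radius r is drawn at 1 + k1 r^2 times it, then the intrinsics apply), "origin" and "attitude" of the camera in the world; the wrist camera has in their place "hand_eye" (4x4, takes a point from camera to tool coordinates, whose origin is the TCP and whose axes are the flange's). Camera axes: x right, y up, looking along -z (the intrinsics and any distortion apply to the point x, -y, -z); pixel columns grow to the right and rows downward; lengths in mm; the calibration is good to about 2 mm. A picture is of the moment at which its call begins: read the wrist's pose just before it. There is no depth.
- arm.sign_off(): hands the job in; it is judged then, once.
Trained networks look in the newest picture that a camera, given by its name, has taken for a name from the list of things; names that differ only in an ending like _2 or _b are one class to them, and where a whole thing is asked for, a point or a joint stands for the part that bears it (a point fixed in the world has none). Each returns a list of dicts, best first, with "confidence" (0 to 1); they miss things now and then, are a little off and sometimes report something else, mostly with a low value. They report only what shows in the picture. A call takes as long as a camera call. They do not tell look-alikes from the thing itself.
- silhouettes(name, camera): "mask" (420x560 bool, what is visible of it) and "pixel" ([column, row] in pixels, amid what is visible of it).
- pinpoint(name, camera): "pixel" ([column, row] in pixels: a listed point, or the origin of a listed thing).
The state is a dict: "t": time; "joints": joint angles; "joint_velocities": joint speeds; "effort": joint torques, N m; "position": TCP position; "ee_rot": TCP orientation; "contact_force": force on the tool from outside, world axes, zero at the start; "torque": the same for the moment, N m; "grip_width": finger opening in mm; "grip_force": force on a finger pad.
Only numpy, scipy, OpenCV 4.12 (cv2) and the standard library are available. Lean on these libraries where they do the work, as an engineer would, in place of code of your own. Each camera call takes 0.05 s, during which the arm holds its last target. There are 200 camera calls.

## Working session

There is one attempt and no reset: what is moved stays moved. The work goes in short steps, Python scripts to look and compute and a tool call to move; the robot and the scene stay as the last step left them, time stands still between calls to the robot, and variables do not carry over. Pictures are saved under pics/ and viewed, at most 10 in all, crops included, and the job is handed in when it is done.

Besides the shell and the picture viewer there is one more tool, called after "Request:" by a JSON object that holds its "fn" and its "kwargs". servo_tool: Moves the arm, as the interface text tells. Its arguments: {"type":"object","properties":{"moves":{"type":"array","items":{"type":"array","items":{"type":"number"}}},"newtons":{"type":"number"}},"required":["moves"]}

```bash
mkdir -p pics; cat > h.py <<'E'
import numpy as np, cv2
from scipy.spatial.transform import Rotation as R
from bench import arm,cams,silhouettes,pinpoint
def K(s):
    f=210/np.tan(np.radians(s['vfov'])/2); return f
def pose(s,o=None):
    if 'hand_eye' in s:
        T=np.eye(4);T[:3,:3]=R.from_rotvec(o['ee_rot']).as_matrix();T[:3,3]=o['position'];return T@np.array(s['hand_eye'])
    A=np.array(s['attitude'],float);T=np.eye(4)
    T[:3,:3]=A if A.shape==(3,3) else R.from_rotvec(A).as_matrix();T[:3,3]=s['origin'];return T
def ray(s,T,px):
    f=K(s);d=np.array([(px[0]-s['cx'])/f,(px[1]-s['cy'])/f]);u=d.copy()
    for _ in range(20):u=d/(1+s['k1']*(u@u))
    return T[:3,:3]@np.array([u[0],-u[1],-1])
def at(s,T,px,z):
    d=ray(s,T,px);return T[:3,3]+d*(z-T[2,3])/d[2]
def proj(s,T,P):
    q=(np.atleast_2d(P)-T[:3,3])@T[:3,:3];u=np.c_[q[:,0],-q[:,1]]/-q[:,2:3]
    u=u*(1+s['k1']*(u**2).sum(1,keepdims=True));return u*K(s)+[s['cx'],s['cy']]
def shot(n):
    o=arm.get_obs();s=cams.snapshot(n);return s,pose(s,o)
def save(fr,n):cv2.imwrite('pics/'+n,cv2.cvtColor(fr,cv2.COLOR_RGB2BGR))
E
python3 - <<'E'
from h import *
o=arm.get_obs();print({k:np.round(v,3) for k,v in o.items()})
fs=[]
for n in['top','side']:
    s,T=shot(n);print(n,{k:v for k,v in s.items() if k!='frame'})
    save(s['frame'],n+'0.png')
    for c in['plank','plank_dark','jig','pin_near','pin_far','pin_end','seat','handle_press','pad']:
        print(c,[(np.round(d['pixel']).tolist(),round(d['confidence'],2)) for d in pinpoint(c,n)][:4])
s,T=shot('wrist');print({k:v for k,v in s.items() if k!='frame'})
E
```

```text
{'t': np.float64(0.0), 'joints': array([-1.362,  0.6  , -0.003,  1.6  ,  0.002,  0.943, -0.08 ]), 'joint_velocities': array([ 0.   , -0.001, -0.002, -0.001,  0.001, -0.001,  0.   ]), 'effort': array([-1.0000e-03, -7.7645e+01,  1.5640e+00, -2.5801e+01,  1.2000e-02,
        9.0000e-03, -0.0000e+00]), 'position': array([204.279, 695.137, 230.395]), 'ee_rot': array([-4.47e-01, -3.11e+00,  2.00e-03]), 'contact_force': array([0.945, 0.21 , 0.581]), 'torque': array([ 0.029,  0.024, -0.013]), 'grip_force': np.float64(0.0), 'grip_width': np.float64(85.294)}
top {'vfov': 43.9511932067014, 'cx': 277.31458491267017, 'cy': 215.31581440875627, 'k1': -0.15673314364312743, 'origin': array([ 397.57242627,  -20.05388309, 1807.06368005]), 'attitude': array([ 0.04462535, -0.03135875, -1.55037114])}
plank [([379.0, 219.0], 0.82), ([366.0, 287.0], 0.69)]
plank_dark [([328.0, 217.0], 0.71)]
jig [([258.0, 180.0], 0.87), ([382.0, 218.0], 0.36)]
pin_near [([282.0, 179.0], 0.68)]
pin_far []
pin_end []
seat [([283.0, 180.0], 0.84)]
handle_press []
pad [([268.0, 200.0], 0.38)]
side {'vfov': 43.694023042049494, '
[... 187 characters left out ...]
-2.65927323])}
plank [([296.0, 194.0], 0.96), ([354.0, 207.0], 0.79)]
plank_dark [([293.0, 218.0], 0.8)]
jig [([248.0, 255.0], 0.8)]
pin_near []
pin_far []
pin_end []
seat [([249.0, 241.0], 0.9)]
handle_press [([273.0, 234.0], 0.54)]
pad []
{'vfov': 70.33736355522682, 'cx': 279.34523138502874, 'cy': 209.34348657992027, 'k1': -0.065550140371337, 'hand_eye': array([[-1.73684315e-03,  9.65904810e-01,  2.58891642e-01,
         6.51217045e+01],
       [ 9.99997812e-01,  1.97942160e-03, -6.76319605e-04,
        -4.09987643e-01],
       [-1.16571607e-03,  2.58889901e-01, -9.65906134e-01,
        -1.42878799e+02],
       [ 0.00000000e+00,  0.00000000e+00,  0.00000000e+00,
         1.00000000e+00]])}
```

```bash
python3 - <<'E'
import cv2
a=cv2.imread('pics/top0.png');b=cv2.imread('pics/side0.png')
cv2.imwrite('pics/a.png',cv2.resize(a[120:340,170:440],None,fx=2.6,fy=2.6,interpolation=2))
cv2.imwrite('pics/b.png',cv2.resize(b[120:320,170:440],None,fx=2.9,fy=2.9,interpolation=2))
E
```

```text
(no output)
```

View pics/a.png

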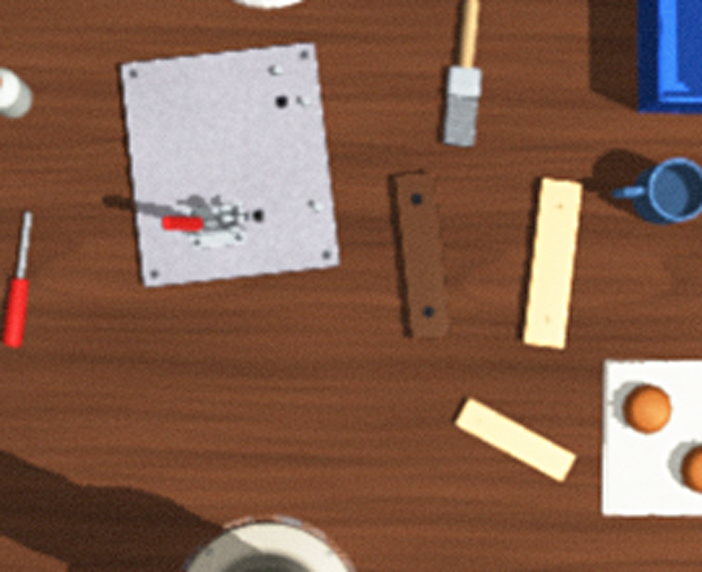

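View pics/b.png

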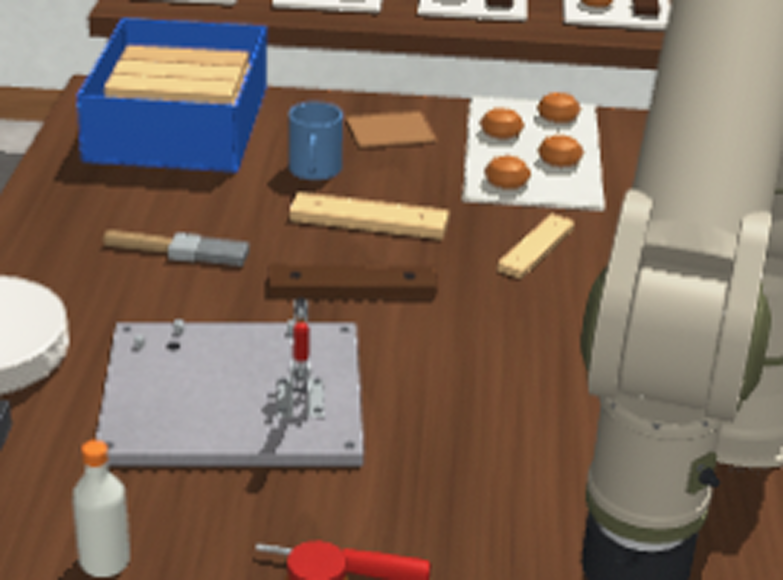

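Long pale plank at top (382,221) fits 220x52; the short pale one at (368,288) is too small; the dark walnut at (332,217) is the bystander; beech pieces in the blue box are strips. Next: measure roughly from the top view.

```bash
python3 - <<'E'
from h import *
s,T=shot('top')
f=lambda l:np.array([at(s,T,[170+(x)/2.6-.3,120+y/2.6-.3],18)[:2] for x,y in l])
J=f([(121,65),(314,44),(339,265),(146,286)]);P=f([(541,178),(582,182),(565,348),(523,343)]);S=f([(470,398),(577,458),(562,481),(456,423)])
for n,A in(('jig',J),('pl',P),('short',S)):
    print(n,A.round(0).tolist(),'c',A.mean(0).round(1),'sides',[round(np.linalg.norm(A[i]-A[i-1])) for i in range(4)])
    e=(A[0]-A[3]+A[1]-A[2]);print('ang',np.degrees(np.arctan2(e[1],e[0])))
o=arm.get_obs();print(R.from_rotvec(o['ee_rot']).as_matrix().round(3))
E
```

```text
jig [[726.0, 214.0], [759.0, -44.0], [464.0, -83.0], [431.0, 172.0]] c [595.2  64.8] sides [298, 260, 298, 257]
ang 7.728169468451495
pl [[585.0, -350.0], [581.0, -406.0], [360.0, -385.0], [365.0, -329.0]] c [ 473.  -367.6] sides [221, 56, 223, 57]
ang -5.4587307620769
short [[292.0, -259.0], [214.0, -404.0], [183.0, -384.0], [258.0, -241.0]] c [ 236.8 -322.3] sides [38, 164, 36, 161]
ang -30.31918885035192
[[-0.959  0.282  0.   ]
 [ 0.282  0.959  0.   ]
 [-0.     0.    -1.   ]]
```

Request:
{"fn": "servo_tool", "kwargs": {"moves": [[1, 0, 0, 0, -5.45], [1, 0, 0, 0, -5.45], [1, -2.5, -3.27, 0, 0], [1, -2.5, -3.27, 0, 0], [1, -2.5, -3.27, 0, 0], [1, -2.5, -3.27, 0, 0], [1, -2.5, -3.27, 0, 0], [1, -2.5, -3.27, 0, 0], [1, -2.5, -3.27, 0, 0], [1, -2.5, -3.27, 0, 0], [1, -2.5, -3.27, 0, 0], [1, -2.5, -3.27, 0, 0], [1, -2.5, -3.27, 0, 0], [1, -2.5, -3.27, 0, 0], [1, -2.5, -3.27, 0, 0], [1, -2.5, -3.27, 0, 0], [1, -2.5, -3.27, 0, 0], [1, -2.5, -3.27, 0, 0], [1, -2.5, -3.27, 0, 0], [1, -2.5, -3.27, 0, 0]]}}

```text
t: 2.77
position: [597.1, 64.8, 231.6]
ee_rot: [0.15, 3.137, 0.0]
contact_force: [1.2, 0.3, -0.7]
grip_width: 85.4
grip_force: 0.0
```

Request:
{"fn": "servo_tool", "kwargs": {"moves": [[1, 0, 0, 0, 0], [1, 0, 0, 0, 0], [1, 0, 0, 0, 0]]}}

```text
t: 3.02
position: [595.9, 67.1, 231.2]
ee_rot: [-0.151, -3.138, -0.001]
contact_force: [0.3, 0.9, 0.2]
grip_width: 85.3
grip_force: 0.0
```

```bash
python3 - <<'E'
from h import *
s,T=shot('wrist');o=arm.get_obs();print(o['position'],o['ee_rot'],o['joints'].round(2));np.save('jT.npy',T)
save(s['frame'],'w1.png')
for c in['pin_near','pin_far','pin_end','seat','handle_press','pad','jig']:
    d=pinpoint(c,'wrist');print(c,[(np.round(e['pixel'],1).tolist(),round(e['confidence'],2),at(s,T,e['pixel'],18)[:2].round(1)) for e in d][:3])
a=cv2.imread('pics/w1.png');cv2.imwrite('pics/w1b.png',cv2.resize(a,None,fx=1.42,fy=1.42,interpolation=2))
E
```

```text
[595.61418752  68.02437248 231.24621837] [-1.47852083e-01 -3.13762312e+00 -1.02781563e-03] [-0.2   0.45 -0.01  1.89  0.01  0.8   1.26]
pin_near [([173.6, 148.1], 0.6, array([539. , -53.3]))]
pin_far [([206.5, 255.4], 0.5, array([678.3, -36. ])), ([494.7, 30.4], 0.23, array([441.2, 327. ]))]
pin_end [([241.4, 284.3], 0.48, array([724. ,   3.6]))]
seat [([216.2, 201.0], 0.94, array([607.8, -12.3]))]
handle_press [([349.1, 91.6], 0.83, array([496.2, 156.2]))]
pad [([216.2, 126.3], 0.66, array([519.6,   0.9])), ([62.6, 113.8], 0.35, array([ 483.9, -180.6]))]
jig [([275.5, 181.3], 0.72, array([590.6,  62.9]))]
```

View pics/w1b.png

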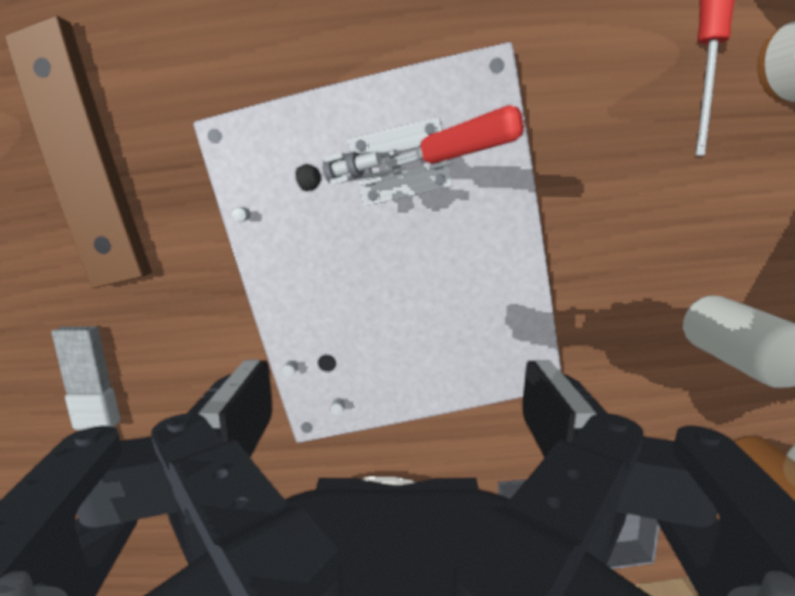

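```bash
python3 - <<'E'
from h import *
from scipy.optimize import least_squares
s,T=shot('wrist')
pts=[((-150,-130),(195,122)),((-150,130),(512,43)),((150,-130),(298,441))]
L=[a for a,_ in pts]+[(-70,-110),(70,-110),(116,-78),(0,-78)]
W=np.array([at(s,T,np.array(p)/1.42-.2,18)[:2] for _,p in pts]+[[539.,-53.3],[678.3,-36],[724,3.6],[607.8,-12.3]])
L=np.array(L,float)
def m(p):c,q=np.cos(p[2]),np.sin(p[2]);return L@np.array([[c,q],[-q,c]])+p[:2]
r=least_squares(lambda p:(m(p)-W).ravel(),[595,65,.13],loss='soft_l1',f_scale=2)
print(r.x,np.degrees(r.x[2]));print((m(r.x)-W).round(1).tolist());np.save('jig.npy',r.x)
E
```

```text
[5.96693219e+02 6.46655405e+01 1.28386626e-01] 7.356011829330922
[[-0.6, -0.3], [-1.3, 2.2], [1.6, -0.1], [2.4, -0.1], [1.9, 0.5], [-2.3, -1.4], [-1.1, -0.4]]
```

Request:
{"fn": "servo_tool", "kwargs": {"moves": [[1, 0.73, -4.04, 0, 0], [1, 0.73, -4.04, 0, 0], [1, 0.73, -4.04, 0, 0], [1, 0.73, -4.04, 0, 0], [1, 0.73, -4.04, 0, 0], [1, 0.73, -4.04, 0, 0], [1, 0.73, -4.04, 0, 0], [1, 0.73, -4.04, 0, 0], [1, 0.73, -4.04, 0, 0], [1, 0.73, -4.04, 0, 0], [1, 0.73, -4.04, 0, 0], [1, 0, 0, 0, 0], [1, 0, 0, 0, 0], [1, 0, 0, 0, 0], [1, 0, 0, 0, 0]]}}

```text
t: 4.72
position: [474.6, -366.3, 231.2]
ee_rot: [0.147, 3.138, 0.001]
contact_force: [0.4, 0.4, -0.3]
grip_width: 85.6
grip_force: 0.0
```

```bash
python3 - <<'E'
from h import *
s,T=shot('wrist');o=arm.get_obs();print(o['position'],o['ee_rot'],o['joints'].round(2))
save(s['frame'],'w2.png')
for d in silhouettes('plank','wrist'):
    m=d['mask'].astype(np.uint8);ys,xs=np.nonzero(m)
    r=cv2.minAreaRect(np.c_[xs,ys].astype(np.float32));print(d['confidence'],d['pixel'],r)
    c,_=cv2.findContours(m,0,1);c=max(c,key=len)[:,0]
    w=np.array([at(s,T,p,18)[:2] for p in c]).astype(np.float32);print('world',cv2.minAreaRect(w))
a=cv2.imread('pics/w2.png');cv2.imwrite('pics/w2b.png',cv2.resize(a,None,fx=1.42,fy=1.42,interpolation=2))
E
```

```text
[ 474.74010574 -366.21183876  231.32968908] [1.45972883e-01 3.13798619e+00 1.04806460e-03] [ 0.55  0.45  0.02  1.9  -0.02  0.8   2.06]
0.89 [348.3, 3.9] ((341.5, 7.0), (14.0, 39.0), 90.0)
world ((286.1529235839844, -280.89794921875), (42.273231506347656, 14.19368839263916), 85.7504653930664)
0.86 [276.8, 171.0] ((276.5, 176.5), (181.0, 47.0), 90.0)
world ((471.71490478515625, -370.6008605957031), (54.771141052246094, 221.82171630859375), 84.16543579101562)
```

View pics/w2b.png

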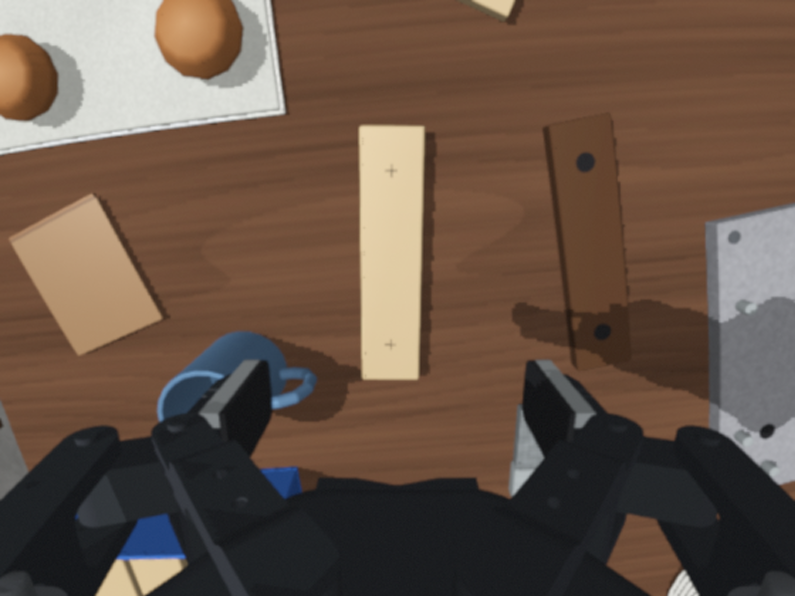

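Plank at (391,250) in this enlarged crop has the pencil crosses (392,171), (390,344) and measures 222x55 mm at z=18: this is the one meant. Descend and grasp.

Request:
{"fn": "servo_tool", "kwargs": {"moves": [[1, 0.23, -0.4, 3.0, 0.5], [1, 0, 0, 4.0, 0], [1, 0, 0, 4.0, 0], [1, 0, 0, 4.0, 0], [1, 0, 0, 3.5, 0], [1, 0, 0, 2.0, 0], [1, 0, 0, 1.2, 0], [1, 0, 0, 0.6, 0], [1, 0, 0, 0.5, 0], [1, 0, 0, 0, 0], [1, 0, 0, 0, 0]], "newtons": 40}}

```text
t: 5.73
position: [471.9, -372.0, 4.4]
ee_rot: [0.163, 3.136, -0.001]
contact_force: [-0.7, -0.1, -0.4]
grip_width: 85.4
grip_force: 0.0
```

Request:
{"fn": "servo_tool", "kwargs": {"moves": [[1, 0, 0.1, 0.2, -0.5], [0.3, 0, 0, 0, 0], [-1, 0, 0, 0, 0], [-1, 0, 0, 0, 0], [-1, 0, 0, 0, 0], [-1, 0, 0, 0, 0], [-1, 0, 0, 0, 0], [-1, 0, 0, 0, 0]]}}

```text
t: 6.4
position: [471.5, -370.9, 2.0]
ee_rot: [0.151, 3.137, -0.001]
contact_force: [-0.5, -0.3, 6.8]
grip_width: 51.2
grip_force: 41.4
```

Request:
{"fn": "servo_tool", "kwargs": {"moves": [[0.2, 0, 0, 0, 0], [0.2, 0, 0, 0, 0], [0.2, 0, 0, -0.3, 0], [0.2, 0, 0, 0, 0], [-1, 0, 0, 0, 0], [-1, 0, 0, 0, 0], [-1, 0, 0, 0, 0], [-1, 0, 0, 0, 0], [-1, 0, 0, 0, 0]]}}

```text
t: 7.15
position: [471.3, -370.7, 4.2]
ee_rot: [-0.15, -3.138, -0.0]
contact_force: [-0.2, 0.1, -0.8]
grip_width: 50.6
grip_force: 42.5
```

Request:
{"fn": "servo_tool", "kwargs": {"moves": [[-1, 0, 0, -1.5, 0], [-1, 0, 0, -3.5, 0], [-1, 0, 0, -3.5, 0], [-1, 0, 0, 0, -6.45], [-1, 0, 0, 0, -6.45], [-1, -1.0, 2.03, 0, 0], [-1, -1.7, 3.43, 0, 0], [-1, -1.7, 3.43, 0, 0], [-1, -1.7, 3.43, 0, 0], [-1, -1.7, 3.43, 0, 0], [-1, -1.7, 3.43, 0, 0], [-1, -1.7, 3.43, 0, 0], [-1, -1.7, 3.43, 0, 0], [-1, -1.7, 3.43, 0, 0], [-1, -1.7, 3.4, 0, 0], [-1, -0.7, 1.4, 0, 0], [-1, 0, 0, 0, 0], [-1, 0, 0, 0, 0], [-1, 0, 0, 0, 0]]}}

```text
t: 8.73
position: [595.0, -10.1, 89.2]
ee_rot: [0.202, -3.134, 0.001]
contact_force: [-0.8, -1.2, -1.5]
grip_width: 51.1
grip_force: 42.6
```

```bash
python3 - <<'E'
from h import *
s,T=shot('wrist');o=arm.get_obs();print(o['position'],o['ee_rot'],o['contact_force'],o['joints'].round(2))
save(cv2.resize(s['frame'],None,fx=1.42,fy=1.42,interpolation=2),'w3b.png')
for c in['pin_near','pin_far','pin_end','pad']:
    print(c,[(np.round(e['pixel'],1).tolist(),round(e['confidence'],2),at(s,T,e['pixel'],18)[:2].round(1)) for e in pinpoint(c,'wrist')][:2])
j=np.load('jig.npy');Rz=np.array([[np.cos(j[2]),-np.sin(j[2])],[np.sin(j[2]),np.cos(j[2])]])
for p in((-70,-110),(70,-110),(116,-78)):print((Rz@p+j[:2]).round(1))
b=o['position'][2]-4.2
for d in silhouettes('plank','wrist')[:1]:
    c,_=cv2.findContours(d['mask'].astype(np.uint8),0,1);c=max(c,key=len)[:,0]
    w=np.array([at(s,T,p,b+18)[:2] for p in c]).astype(np.float32);print('world',cv2.minAreaRect(w),'jigframe min/max',(((w-j[:2])@Rz).min(0)),((w-j[:2])@Rz).max(0))
print('tcp in jig',Rz.T@(o['position'][:2]-j[:2]))
E
```

```text
[595.00471578 -10.65229834  89.2330394 ] [ 2.00452981e-01 -3.13450694e+00  1.40025749e-03] [-0.51885355 -0.2770712  -1.79992066] [-0.1   0.63  0.04  2.02 -0.04  0.49  1.66]
pin_near [([225.4, 137.5], 0.46, array([540.2, -55.7]))]
pin_far [([234.0, 311.8], 0.49, array([679.1, -37.6])), ([225.2, 138.1], 0.46, array([540.6, -55.8]))]
pin_end []
pad [([367.5, 118.6], 0.93, array([514.7,  41. ])), ([279.5, 259.0], 0.49, array([627. ,  -6.3]))]
[541.4 -53.4]
[680.2 -35.5]
[721.7   2.2]
world ((560.4707641601562, -14.730888366699219), (149.08462524414062, 53.303009033203125), 6.765905380249023) jigframe min/max [-120.86472453 -100.86748035] [ 28.46228397 -47.43283753]
tcp in jig [-11.31786713 -74.48176806]
```

View pics/w3b.png

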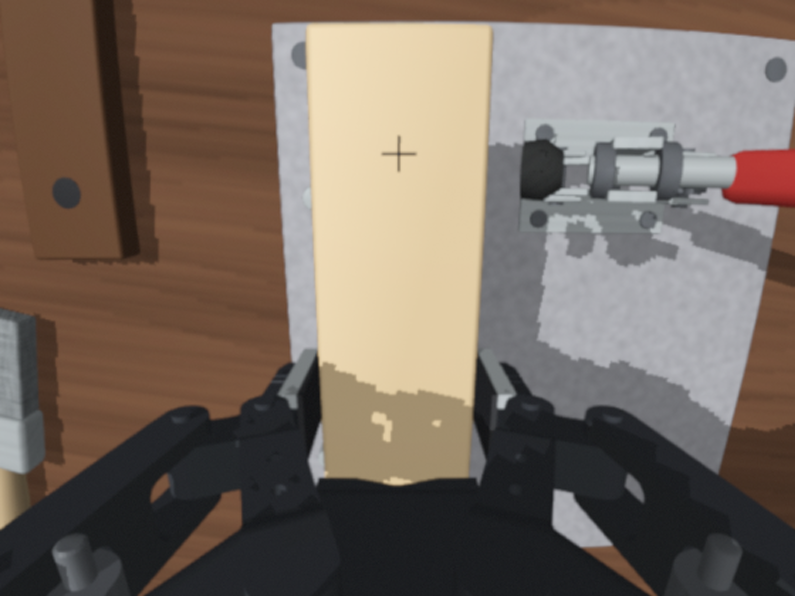

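Request:
{"fn": "servo_tool", "kwargs": {"moves": [[-1, 0, 0, 2.0, 0], [-1, 0, 0, 2.0, 0], [-1, 0, 0, 1.4, 0], [-1, 0, 0, 0.6, 0], [-1, 0, 0, 0.3, 0], [-1, 0, 0, 0.2, 0], [-1, 0, 0, 0, 0], [-1, 0, 0, 0, 0]]}}

```text
t: 9.7
position: [596.0, -9.0, 25.0]
ee_rot: [-0.203, 3.134, -0.0]
contact_force: [-0.8, 0.4, -1.4]
grip_width: 51.0
grip_force: 42.5
```

Request:
{"fn": "servo_tool", "kwargs": {"moves": [[-1, 0, 0, 0.1, 0], [-1, 0, 0, 0.1, 0], [-1, 0, 0, 0.05, 0], [-1, 0, 0, 0, 0], [-1, 0, 0, 0, 0]]}}

```text
t: 10.12
position: [595.6, -8.9, 21.9]
ee_rot: [-0.204, 3.135, -0.0]
contact_force: [0.3, -0.7, -1.4]
grip_width: 51.0
grip_force: 42.5
```

Request:
{"fn": "servo_tool", "kwargs": {"moves": [[-1, 0, 0, 0.05, 0], [-1, 0, 0, 0, 0], [-1, 0, 0, 0.05, 0], [-1, 0, 0, 0, 0], [-1, 0, 0, 0, 0]]}}

```text
t: 10.53
position: [595.6, -8.9, 20.8]
ee_rot: [0.204, -3.135, -0.0]
contact_force: [-0.9, 0.2, -1.4]
grip_width: 51.2
grip_force: 42.5
```

Request:
{"fn": "servo_tool", "kwargs": {"moves": [[-1, 0, 0, 0.05, 0], [-1, 0, 0, 0, 0], [-1, 0, 0, 0.05, 0], [-1, 0, 0, 0, 0], [-1, 0, 0, 0, 0]]}}

```text
t: 10.95
position: [595.6, -8.9, 20.0]
ee_rot: [-0.203, 3.135, -0.0]
contact_force: [-0.6, 0.0, 3.6]
grip_width: 51.0
grip_force: 43.0
```

Request:
{"fn": "servo_tool", "kwargs": {"moves": [[-1, 0, -0.1, 0, 0], [-1, 0, -0.1, 0, 0], [-1, 0, -0.1, 0, 0], [-1, 0, 0, 0, 0], [-1, 0, 0, 0, 0]]}}

```text
t: 11.37
position: [596.3, -11.7, 20.0]
ee_rot: [-0.204, 3.134, 0.0]
contact_force: [-1.3, 2.9, 5.6]
grip_width: 50.8
grip_force: 43.4
```

Request:
{"fn": "servo_tool", "kwargs": {"moves": [[-1, 0, -0.1, 0, 0], [-1, 0, 0, 0, 0], [-1, 0, 0, 0, 0]]}}

```text
t: 11.62
position: [596.5, -12.6, 20.0]
ee_rot: [-0.204, 3.134, 0.0]
contact_force: [-1.1, 3.3, 5.8]
grip_width: 50.9
grip_force: 43.4
```

Request:
{"fn": "servo_tool", "kwargs": {"moves": [[-1, 0, -0.1, 0, 0], [-1, 0, 0, 0, 0], [-1, 0, 0, 0, 0]]}}

```text
t: 11.87
position: [596.6, -13.6, 20.0]
ee_rot: [-0.204, 3.134, 0.0]
contact_force: [-0.6, 3.1, 5.1]
grip_width: 50.8
grip_force: 43.4
```

Request:
{"fn": "servo_tool", "kwargs": {"moves": [[-1, 0, -0.1, 0, 0], [-1, 0, 0, 0, 0], [-1, 0, 0, 0, 0]]}}

```text
t: 12.12
position: [596.8, -14.6, 20.0]
ee_rot: [-0.204, 3.134, 0.0]
contact_force: [-0.3, 3.0, 5.3]
grip_width: 50.9
grip_force: 43.4
```

Request:
{"fn": "servo_tool", "kwargs": {"moves": [[-1, 0, -0.1, 0, 0], [-1, 0, 0, 0, 0], [-1, 0, 0, 0, 0]]}}

```text
t: 12.37
position: [596.9, -15.6, 20.0]
ee_rot: [-0.204, 3.134, 0.0]
contact_force: [-1.5, 3.0, 5.0]
grip_width: 51.3
grip_force: 43.3
```

Request:
{"fn": "servo_tool", "kwargs": {"moves": [[-1, 0, -0.07, 0, 0], [-1, 0, 0, 0, 0], [-1, 0, 0, 0, 0]]}}

```text
t: 12.62
position: [596.9, -16.0, 20.0]
ee_rot: [-0.205, 3.134, 0.001]
contact_force: [0.0, 3.9, 5.4]
grip_width: 50.8
grip_force: 43.4
```

Request:
{"fn": "servo_tool", "kwargs": {"moves": [[-1, 0, -0.05, 0, 0], [-1, 0, 0, 0, 0], [-1, 0, 0, 0, 0]]}}

```text
t: 12.87
position: [596.9, -16.0, 20.0]
ee_rot: [-0.205, 3.134, 0.001]
contact_force: [-0.3, 3.7, 6.5]
grip_width: 51.0
grip_force: 43.4
```

Request:
{"fn": "servo_tool", "kwargs": {"moves": [[-1, 0, -0.05, 0, 0], [-1, 0, 0, 0, 0], [-1, 0, 0, 0, 0]]}}

```text
t: 13.12
position: [596.9, -16.1, 20.0]
ee_rot: [-0.206, 3.134, 0.002]
contact_force: [-1.2, 6.3, 6.0]
grip_width: 51.3
grip_force: 43.4
```

```bash
python3 -c "
from h import *
o=arm.get_obs();print(o['torque'],o['contact_force'],o['position'])"
```

```text
[1.21457042 0.22272879 0.1521246 ] [-1.19694648  6.30141634  5.95116426] [596.92106243 -16.12076201  20.03524517]
```

Request:
{"fn": "servo_tool", "kwargs": {"moves": [[-1, -0.2, 0, 0, 0], [-1, -0.2, 0, 0, 0], [-1, -0.2, 0, 0, 0], [-1, -0.1, 0, 0, 0], [-1, 0, 0, 0, 0], [-1, 0, 0, 0, 0]]}}

```text
t: 13.62
position: [598.7, -16.0, 20.0]
ee_rot: [0.205, -3.126, -0.001]
contact_force: [-15.3, 4.8, 19.5]
grip_width: 51.1
grip_force: 44.9
```

Request:
{"fn": "servo_tool", "kwargs": {"moves": [[-1, -0.1, 0, 0, 0], [-1, 0, 0, 0, 0], [-1, 0, 0, 0, 0]]}}

```text
t: 13.87
position: [599.5, -15.9, 20.0]
ee_rot: [0.205, -3.126, -0.001]
contact_force: [-15.1, 4.5, 19.8]
grip_width: 50.9
grip_force: 44.9
```

Request:
{"fn": "servo_tool", "kwargs": {"moves": [[-1, -0.1, 0, 0, 0], [-1, 0, 0, 0, 0], [-1, 0, 0, 0, 0]]}}

```text
t: 14.12
position: [600.5, -15.8, 20.0]
ee_rot: [0.205, -3.126, -0.001]
contact_force: [-14.8, 3.6, 19.5]
grip_width: 51.1
grip_force: 44.9
```

Request:
{"fn": "servo_tool", "kwargs": {"moves": [[-1, 0, 0.03, -0.05, 0], [-1, 0, 0, 0, 0], [-1, 0, 0, 0, 0]]}}

```text
t: 14.37
position: [603.2, -15.3, 20.0]
ee_rot: [0.205, -3.131, -0.001]
contact_force: [-6.5, 5.2, 7.3]
grip_width: 51.1
grip_force: 43.5
```

Request:
{"fn": "servo_tool", "kwargs": {"moves": [[-1, 0, 0, -0.05, 0], [-1, 0, 0, 0, 0], [-1, 0, 0, 0, 0]]}}

```text
t: 14.62
position: [603.9, -15.2, 20.1]
ee_rot: [0.206, -3.132, -0.001]
contact_force: [-3.6, 3.5, -0.7]
grip_width: 50.9
grip_force: 42.6
```

Request:
{"fn": "servo_tool", "kwargs": {"moves": [[-1, -0.1, 0, 0, 0], [-1, 0, 0, 0, 0], [-1, 0, 0, 0, 0]]}}

```text
t: 14.87
position: [604.8, -15.1, 20.1]
ee_rot: [0.206, -3.131, -0.001]
contact_force: [-4.6, 4.6, 0.5]
grip_width: 50.8
grip_force: 42.7
```

Request:
{"fn": "servo_tool", "kwargs": {"moves": [[-1, -0.1, 0, 0, 0], [-1, 0, 0, 0, 0], [-1, 0, 0, 0, 0]]}}

```text
t: 15.12
position: [605.3, -15.0, 20.1]
ee_rot: [0.205, -3.131, -0.001]
contact_force: [-5.2, 3.6, 1.1]
grip_width: 50.7
grip_force: 42.9
```

Request:
{"fn": "servo_tool", "kwargs": {"moves": [[-1, -0.1, 0, 0, 0], [-1, 0, 0, 0, 0], [-1, 0, 0, 0, 0]]}}

```text
t: 15.37
position: [605.3, -15.1, 20.0]
ee_rot: [0.205, -3.129, -0.001]
contact_force: [-7.8, 4.6, 3.8]
grip_width: 50.7
grip_force: 43.1
```

Request:
{"fn": "servo_tool", "kwargs": {"moves": [[-1, -0.1, 0, 0, 0], [-1, 0, 0, 0, 0], [-1, 0, 0, 0, 0]]}}

```text
t: 15.62
position: [605.3, -15.1, 20.0]
ee_rot: [0.205, -3.127, -0.001]
contact_force: [-11.1, 4.0, 6.8]
grip_width: 50.9
grip_force: 43.4
```

Request:
{"fn": "servo_tool", "kwargs": {"moves": [[-1, 0.2, 0, -0.03, 0], [-1, 0, 0, 0, 0], [0.45, 0, 0, 0, 0], [0.45, 0, 0, 0, 0], [0.45, 0, 0, 0, 0], [0.45, 0, 0, 0, 0]]}}

```text
t: 16.12
position: [607.9, -16.4, 21.1]
ee_rot: [-0.203, 3.135, -0.001]
contact_force: [-0.2, 0.5, 0.0]
grip_width: 62.2
grip_force: 0.0
```

```bash
cat > chk.py <<'E'
from h import *
import sys
s,T=shot('wrist');o=arm.get_obs();print(o['position'].round(1),o['ee_rot'].round(4),o['contact_force'].round(1),o['torque'].round(2))
save(cv2.resize(s['frame'],None,fx=1.42,fy=1.42,interpolation=2),sys.argv[1])
for c in['pin_near','pin_far','pin_end','pad']:
    print(c,[(np.round(e['pixel'],1).tolist(),round(e['confidence'],2),at(s,T,e['pixel'],18)[:2].round(1)) for e in pinpoint(c,'wrist')][:2])
E
python3 chk.py w4.png
```

```text
[607.9 -16.3  21.1] [-2.0260e-01  3.1346e+00 -6.0000e-04] [0.4 0.4 0.1] [ 0.02 -0.01  0.01]
pin_near [([215.5, 117.0], 0.79, array([541.1, -55.7]))]
pin_far []
pin_end []
pad []
```

Request:
{"fn": "servo_tool", "kwargs": {"moves": [[0.45, 0, -0.15, 0, 0], [0.45, 0, -0.15, 0, 0], [0.45, 0, 0, 0, 0], [0.45, 0, 0, 0, 0]]}}

```text
t: 16.7
position: [608.0, -19.1, 21.1]
ee_rot: [-0.203, 3.135, -0.0]
contact_force: [-0.6, -0.4, 0.5]
grip_width: 62.1
grip_force: 0.0
```

Request:
{"fn": "servo_tool", "kwargs": {"moves": [[0.45, 0, -0.1, 0, 0], [0.45, 0, 0, 0, 0], [0.45, 0, 0, 0, 0]]}}

```text
t: 16.95
position: [608.1, -19.7, 21.1]
ee_rot: [0.204, -3.135, -0.0]
contact_force: [0.4, 0.4, -0.6]
grip_width: 61.7
grip_force: 0.2
```

Request:
{"fn": "servo_tool", "kwargs": {"moves": [[0.45, 0, -0.1, 0, 0], [0.45, 0, 0, 0, 0], [0.45, 0, 0, 0, 0]]}}

```text
t: 17.2
position: [608.1, -19.9, 21.1]
ee_rot: [0.205, -3.135, -0.001]
contact_force: [-0.4, 5.4, 0.4]
grip_width: 62.0
grip_force: 2.4
```

Request:
{"fn": "servo_tool", "kwargs": {"moves": [[0.45, 0, -0.1, 0, 0], [0.45, 0, 0, 0, 0], [0.45, 0, 0, 0, 0]]}}

```text
t: 17.45
position: [608.2, -20.0, 21.1]
ee_rot: [0.206, -3.135, -0.003]
contact_force: [-1.8, 7.2, 1.1]
grip_width: 62.2
grip_force: 3.8
```

Request:
{"fn": "servo_tool", "kwargs": {"moves": [[0.45, -0.1, 0, 0, 0], [0.45, -0.1, 0, 0, 0], [0.45, 0, 0, 0, 0], [0.45, 0, 0, 0, 0]]}}

```text
t: 17.78
position: [608.8, -19.9, 20.9]
ee_rot: [0.206, -3.132, -0.002]
contact_force: [-4.6, 6.5, 2.3]
grip_width: 61.7
grip_force: 3.8
```

Request:
{"fn": "servo_tool", "kwargs": {"moves": [[0.45, -0.1, 0, 0, 0], [0.45, 0, 0, 0, 0], [0.45, 0, 0, 0, 0]]}}

```text
t: 18.03
position: [609.4, -19.8, 20.7]
ee_rot: [0.206, -3.131, -0.002]
contact_force: [-5.0, 5.9, 2.7]
grip_width: 61.8
grip_force: 3.8
```

```bash
python3 chk.py w5.png
```

```text
[609.4 -19.8  20.7] [ 2.0580e-01 -3.1312e+00 -2.5000e-03] [-5.2  7.   2. ] [1.52 1.01 0.12]
pin_near [([224.0, 111.4], 0.63, array([539.7, -55.5]))]
pin_far []
pin_end []
pad []
```

View pics/w5.png

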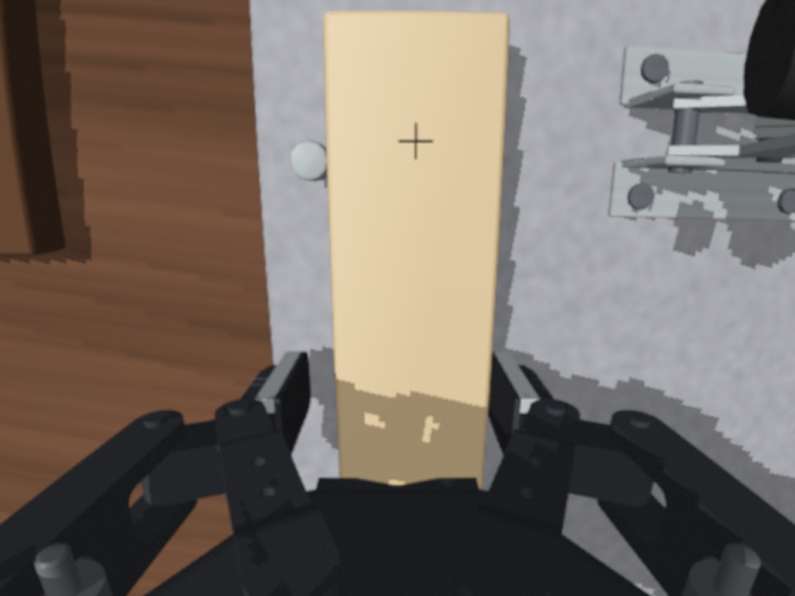

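Near pin at (310,160) touches the plank's edge. Back off in +y, rise, shut, and look from above.

Request:
{"fn": "servo_tool", "kwargs": {"moves": [[0.45, 0, 0.3, 0, 0], [0.45, 0, 0.25, 0, 0], [0.45, 0, 0, 0, 0], [0.45, 0, 0, -0.5, 0], [0.45, 0, 0, -2, 0], [0.45, 0, 0, -4, 0], [0.45, 0, 0, -4, 0], [0.45, 0, 0, -4, 0], [0.45, 0, 0, -4, 0], [-1, 0, 0, -3.5, 0], [-1, 0, 0, 0, 0], [-1, 0, 0, 0, 0], [-1, 0, 0, 0, 0]]}}

```text
t: 19.37
position: [610.2, -16.3, 241.1]
ee_rot: [-0.203, 3.135, -0.0]
contact_force: [-0.1, -1.5, -0.9]
grip_width: 13.8
grip_force: 0.0
```

```bash
python3 chk.py w6.png; python3 - <<'E'
from h import *
s,T=shot('wrist')
for c in['handle_press','seat']:
    print(c,[(np.round(e['pixel'],1).tolist(),round(e['confidence'],2)) for e in pinpoint(c,'wrist')][:2])
o=arm.get_obs();j=np.load('jig.npy');c,q=np.cos(j[2]),np.sin(j[2]);Rz=np.array([[c,-q],[q,c]])
print('tcp jig',Rz.T@(o['position'][:2]-j[:2]))
w=Rz@[-80,72]+j[:2];print('hp proj',w,proj(s,T,[*w,150]))
E
```

```text
[609.9 -16.2 240.2] [ 2.0290e-01 -3.1336e+00  2.0000e-04] [-0.2 -0.5 -0.9] [ 0.03 -0.04 -0.06]
pin_near [([255.5, 123.0], 0.56, array([541.4, -53.9]))]
pin_far [([257.6, 232.7], 0.38, array([677.8, -36.4]))]
pin_end [([280.3, 268.2], 0.43, array([ 7.242e+02, -7.000e-01]))]
pad [([329.6, 111.4], 0.6, array([517. ,  31.1]))]
handle_press [([477.2, 108.7], 0.59)]
seat []
tcp jig [  3.30300855 -81.72546136]
hp proj [508.1331758  125.83022542] [[479.23353438 108.95780144]]
```

View pics/w6.png

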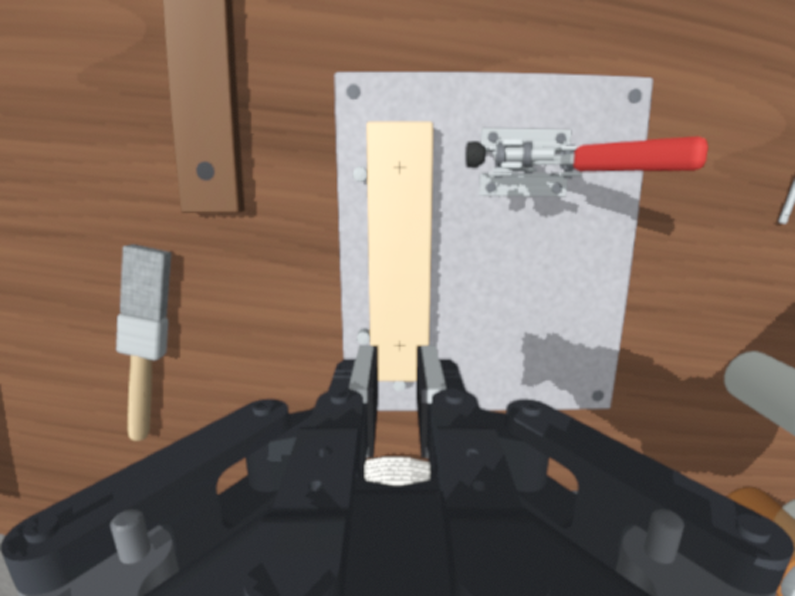

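Request:
{"fn": "servo_tool", "kwargs": {"moves": [[-1, 2.1, 3.1, 0, 0], [-1, 2.1, 3.1, 0, 0], [-1, 2.1, 3.1, 0, 0], [-1, 2.0, 3.0, 0, 0], [-1, 0, 0, 3, 0], [-1, 0, 0, 3, 0], [-1, 0, 0, 1.8, 0], [-1, 0, 0, 0.9, 0], [-1, 0, 0, 0, 0], [-1, 0, 0, 0, 0]]}}

```text
t: 20.6
position: [512.6, 95.1, 154.2]
ee_rot: [0.203, -3.134, 0.0]
contact_force: [0.1, 0.4, 0.1]
grip_width: 0.1
grip_force: 0.0
```

```bash
cat >> h.py <<'E'
def jf(o):
    j=np.load('jig.npy');c,q=np.cos(j[2]),np.sin(j[2]);Rz=np.array([[c,-q],[q,c]])
    return Rz.T@(o['position'][:2]-j[:2]),o['position'][2]
E
python3 chk.py w7.png; python3 -c "
from h import *
print(jf(arm.get_obs()))"
```

```text
[513.   95.2 154.7] [-2.0280e-01  3.1343e+00  1.0000e-04] [-0.4  0.5 -0. ] [-0.06  0.   -0.02]
pin_near [([125.5, 208.4], 0.62, array([540.5, -54.6]))]
pin_far [([164.2, 273.0], 0.7, array([605.5, -14.3]))]
pin_end []
pad [([161.6, 226.4], 0.76, array([554.5, -17.9]))]
(array([-79.06206659,  41.09124744]), np.float64(155.10373844076182))
```

View pics/w7.png

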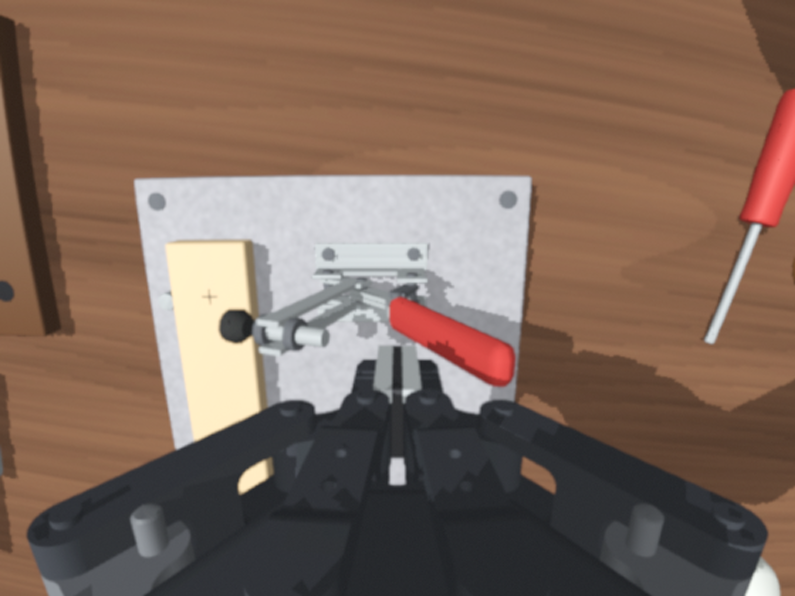

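Request:
{"fn": "servo_tool", "kwargs": {"moves": [[-1, 0.1, 0.9, 0.2, 0], [-1, 0, 0.9, 0.2, 0], [-1, 0, 0.5, 0.2, 0], [-1, 0, 0.5, 0.25, 0], [-1, 0, 0.5, 0.25, 0], [-1, 0, 0, 0, 0]]}}

```text
t: 21.35
position: [506.9, 129.3, 142.6]
ee_rot: [0.206, -3.134, -0.0]
contact_force: [-0.3, -0.2, -0.1]
grip_width: 0.1
grip_force: 0.0
```

Request:
{"fn": "servo_tool", "kwargs": {"moves": [[-1, 0, 0.5, 0.3, 0], [-1, 0, 0.5, 0.3, 0], [-1, 0, 0.5, 0.35, 0], [-1, 0, 0, 0, 0], [-1, 0, 0, 0, 0]]}}

```text
t: 21.77
position: [504.9, 143.2, 133.2]
ee_rot: [0.205, -3.134, 0.0]
contact_force: [0.1, -0.5, 0.5]
grip_width: 0.1
grip_force: 0.0
```

```bash
python3 -c "
from h import *
o=arm.get_obs();print(jf(o),o['contact_force'])
s,T=shot('wrist');save(cv2.resize(s['frame'],None,fx=1.42,fy=1.42,interpolation=2),'w8.png')"
```

```text
(array([-80.94146683,  89.64764671]), np.float64(133.20027386104982)) [ 0.08679701 -0.52971777  0.47066619]
```

View pics/w8.png

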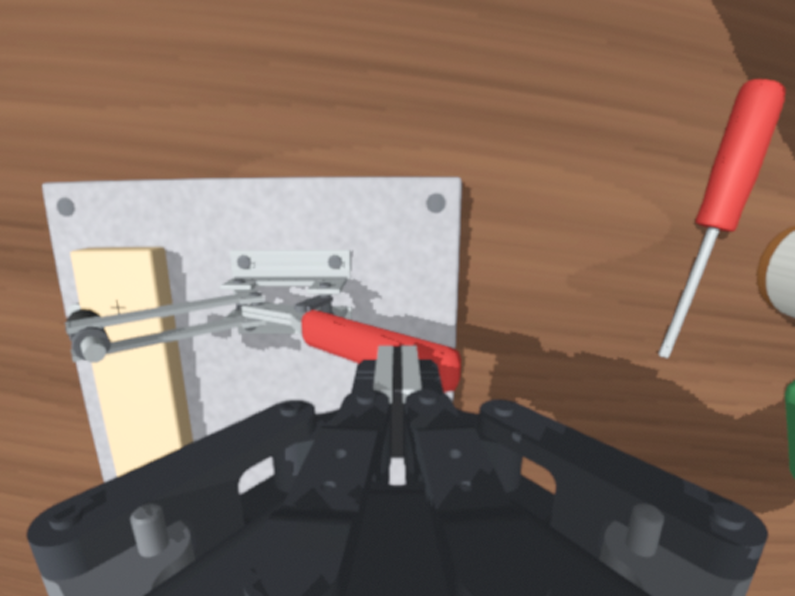

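Handle (red, end at (455,365)) is following the tip at (397,360) and the arm is coming down over the plank.

Request:
{"fn": "servo_tool", "kwargs": {"moves": [[-1, 0, 0.4, 0.6, 0], [-1, 0, 0.35, 0.6, 0], [-1, 0, 0.3, 0.6, 0], [-1, 0, 0.1, 0.6, 0], [-1, 0, 0.1, 0.6, 0], [-1, 0, 0, 0.3, 0], [-1, 0, 0, 0, 0]]}}

```text
t: 22.4
position: [503.1, 155.2, 99.6]
ee_rot: [0.204, -3.133, 0.001]
contact_force: [-0.4, 0.0, -0.9]
grip_width: -0.3
grip_force: 0.0
```

Request:
{"fn": "servo_tool", "kwargs": {"moves": [[-1, 0, 0.05, 0.3, 0], [-1, 0, 0, 0.3, 0], [-1, 0, 0, 0, 0]]}}

```text
t: 22.65
position: [503.7, 155.7, 94.3]
ee_rot: [-0.203, 3.135, 0.0]
contact_force: [-0.1, -0.7, 1.4]
grip_width: -0.2
grip_force: 0.1
```

Request:
{"fn": "servo_tool", "kwargs": {"moves": [[-1, 0, 0.05, 0.3, 0], [-1, 0, 0, 0.2, 0], [-1, 0, 0, 0, 0]]}}

```text
t: 22.9
position: [503.6, 156.4, 89.6]
ee_rot: [-0.204, 3.135, 0.001]
contact_force: [-0.5, -0.7, 7.2]
grip_width: -0.2
grip_force: 3.1
```

Request:
{"fn": "servo_tool", "kwargs": {"moves": [[-1, 0, 0.05, 0.25, 0], [-1, 0, 0, 0, 0]]}}

```text
t: 23.07
position: [503.5, 156.7, 87.3]
ee_rot: [-0.203, 3.134, 0.0]
contact_force: [-1.1, -0.0, 9.1]
grip_width: 0.4
grip_force: 4.2
```

Request:
{"fn": "servo_tool", "kwargs": {"moves": [[-1, 0, 0.02, 0.25, 0], [-1, 0, 0, 0, 0]]}}

```text
t: 23.23
position: [503.5, 157.0, 84.9]
ee_rot: [-0.204, 3.134, 0.001]
contact_force: [-2.0, 0.3, 10.4]
grip_width: -0.2
grip_force: 4.8
```

Request:
{"fn": "servo_tool", "kwargs": {"moves": [[-1, 0, 0.02, 0.25, 0], [-1, 0, 0, 0, 0]]}}

```text
t: 23.4
position: [503.5, 157.3, 82.5]
ee_rot: [-0.204, 3.134, 0.001]
contact_force: [-2.3, -0.6, 10.4]
grip_width: -0.0
grip_force: 5.0
```

Request:
{"fn": "servo_tool", "kwargs": {"moves": [[-1, 0, 0.02, 0.25, 0], [-1, 0, 0, 0, 0]]}}

```text
t: 23.57
position: [503.5, 157.5, 80.0]
ee_rot: [-0.204, 3.134, 0.001]
contact_force: [-2.0, 0.8, 9.8]
grip_width: 0.0
grip_force: 4.8
```

Past the peak; continue to dead centre.

Request:
{"fn": "servo_tool", "kwargs": {"moves": [[-1, 0, 0.02, 0.25, 0], [-1, 0, 0.02, 0.25, 0], [-1, 0, 0, 0, 0]]}}

```text
t: 23.82
position: [503.4, 158.0, 74.8]
ee_rot: [-0.204, 3.134, 0.001]
contact_force: [-2.0, 1.5, 7.3]
grip_width: 0.0
grip_force: 3.4
```

Request:
{"fn": "servo_tool", "kwargs": {"moves": [[-1, 0, 0.02, 0.2, 0], [-1, 0, 0.02, 0.2, 0], [-1, 0, 0, 0, 0]]}}

```text
t: 24.07
position: [503.3, 158.2, 70.6]
ee_rot: [-0.204, 3.135, 0.0]
contact_force: [-0.7, 0.5, 3.4]
grip_width: 0.3
grip_force: 1.7
```

Request:
{"fn": "servo_tool", "kwargs": {"moves": [[-1, 0, 0.02, 0.15, 0], [-1, 0, 0, 0.1, 0], [-1, 0, 0, 0, 0]]}}

```text
t: 24.32
position: [503.3, 158.4, 67.9]
ee_rot: [-0.204, 3.135, 0.0]
contact_force: [-0.9, 0.2, 1.0]
grip_width: -0.3
grip_force: 0.5
```

Request:
{"fn": "servo_tool", "kwargs": {"moves": [[-1, 0, 0, 0.1, 0], [-1, 0, 0, 0.1, 0], [-1, 0, 0, 0, 0]]}}

```text
t: 24.57
position: [503.1, 158.0, 65.8]
ee_rot: [0.203, -3.135, 0.0]
contact_force: [-0.3, 0.0, 0.0]
grip_width: -0.2
grip_force: 0.0
```

Request:
{"fn": "servo_tool", "kwargs": {"moves": [[-1, 0, 0, 0.1, 0], [-1, 0, 0, 0.1, 0], [-1, 0, 0, 0, 0]]}}

```text
t: 24.82
position: [503.1, 158.1, 63.9]
ee_rot: [0.203, -3.135, 0.0]
contact_force: [-0.3, 0.3, 1.0]
grip_width: -0.1
grip_force: 0.0
```

Request:
{"fn": "servo_tool", "kwargs": {"moves": [[-1, 0, 0, 0.1, 0], [-1, 0, 0, 0.05, 0], [-1, 0, 0, 0, 0], [-1, 0, 0, 0, 0]]}}

```text
t: 25.15
position: [503.2, 158.2, 62.6]
ee_rot: [-0.203, 3.135, -0.0]
contact_force: [0.2, -0.0, 0.5]
grip_width: -0.2
grip_force: 0.0
```

Free of load, the handle has snapped below the tip. Retreat up and look.

Request:
{"fn": "servo_tool", "kwargs": {"moves": [[-1, 0, 0, -1, 0], [-1, 0, 0, -3, 0], [-1, 0, 0, -4, 0], [-1, 0, 0, -4, 0], [-1, 0, 0, -4, 0], [-1, -2, -3, -2, 0], [-1, -2, -3, 0, 0], [-1, -2, -3, 0, 0], [-1, -2, -3, 0, 0], [-1, 0, 0, 0, 0], [-1, 0, 0, 0, 0], [-1, 0, 0, 0, 0]]}}

```text
t: 26.15
position: [597.4, 49.7, 242.9]
ee_rot: [0.203, -3.135, -0.001]
contact_force: [0.0, 0.5, -0.3]
grip_width: 0.0
grip_force: 0.0
```

```bash
python3 -c "
from h import *
o=arm.get_obs();print(jf(o),o['contact_force'])
s,T=shot('wrist');save(cv2.resize(s['frame'][60:340,170:520],None,fx=2.1,fy=2.1,interpolation=2),'w9.png')
q=cams.snapshot('side')
j=np.load('jig.npy');c,d=np.cos(j[2]),np.sin(j[2])
Rz=np.array([[c,-d],[d,c]])
for p in([-80,117,60],[-80,116,67]):
    w=[*(Rz@p[:2]+j[:2]+[0,-1.5]),p[2]];print('exp',p,proj(s,T,w))
print([(e['pixel'],e['confidence']) for e in pinpoint('handle_press','wrist')])
"
```

```text
(array([ -1.16035762, -14.88971251]), np.float64(242.89128083681624)) [ 0.02571541  0.53173809 -0.28031595]
exp [-80, 117, 60] [[402.06625294 117.35659886]]
exp [-80, 116, 67] [[403.79114023 117.09209932]]
[([403.8, 118.1], 0.81)]
```

View pics/w9.png

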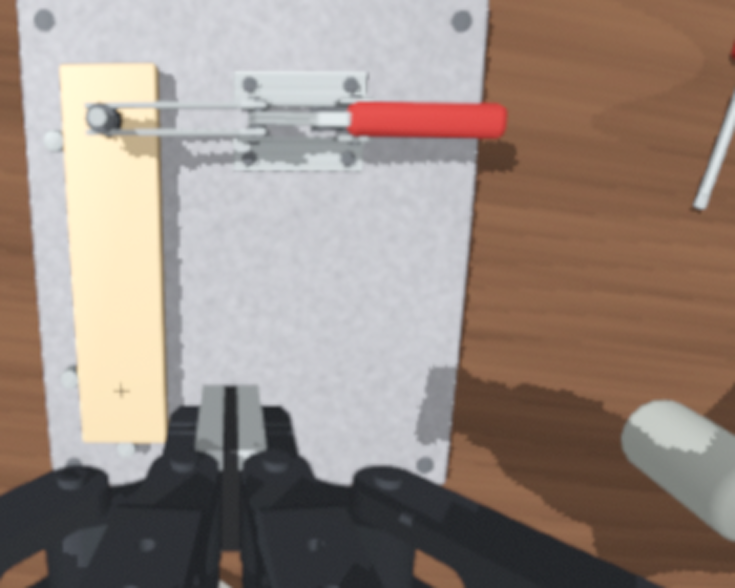

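Handle lies level with the pad on the plank. The pins at (54,140), (70,377) and (125,448) touch it, and the tip went to z = 62.6 without load, so the clamp is over centre. Hand in.

```bash
python3 -c "
from h import *
print(arm.sign_off())"
```

```text
the job is handed in; nothing more can be done
None
```

The beech plank lies in the fixture against both side pins and the end pin as far as the camera shows, the toggle clamp is snapped over centre with its pad on the plank (peak push about 10 N), and the job was handed in at about 26 s.

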